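Roll a shaft flat-up in its V-blocks, then start the marker from its guarded button

TASK

Roll the steel shaft where it lies in the two V-blocks of the marking fixture, without lifting it out, until the flat on its end faces straight up, and let go of it. Then slide the safety catch on the start box fully aside and press the button it uncovered fully down to start the marker. Leave the catch open and the shaft lying flat-up in its V-blocks, and do not knock the bottle, the steel block or the jar about.

Things in the scene. Friction and masses are not known exactly. Their poses are not given: they have to be found in the camera images.
- fixture: Marking fixture, fixed: aluminium plate 270 x 120 x 12 mm (x from -120 to +150) with two dark V-blocks (centres x = -54 and +54, 32 long, 60 wide, tops 66 high, 76 mm free between them, 90 degree Vs along x). Steel column (18 mm thick, 200 high, knob to 211, 30 thick below 52) at (108, 44) with a marking head reaching 50 mm on to +y, 117 to 177 high. Origin: underside, midway between the V-blocks; z up.
- shaft_center (a point): Loose plain steel shaft, 28 mm diameter, 213 mm long, about 0.7 kg, lying in both V-blocks with its axis 70 mm above the bench. Point: on its axis, midway between the V-blocks give or take 6 mm; round from 95 mm behind to 78 mm ahead of it. Its z axis runs along the shaft towards the flatted end (along the fixture's +x); its x axis is the outward normal of the flat.
- shaft_flat (a point): Middle of the flat milled on the shaft's end (flat 40 mm long, 23 mm wide, 8 mm off the shaft's axis, with a 6 mm dark centre hole), 98 mm from shaft_center along the shaft. Same axes as shaft_center: its x axis is the flat's outward normal, which must point straight up. At the start it faces sideways, slantwise or down, at least 0.8 rad from up.
- startbox: Fixed grey start box 120 (x) x 150 (y, from -55 to +95) x 55 mm high. Two rails (inner faces at x = -27 and +27, 8 thick, 20 high above the box top, running along y) guide the catch. The button is at x = y = 0 on its top. Origin: underside below the button; z up.
- catch (a joint): Travel of the sliding safety catch in m: 0 fully over the button (it starts between 0 and 0.01), 0.055 fully open, growing towards the box's +y. It slides with about 1.5 N of friction and stays where it is left.
- catch_tab (a point): Middle of the upright tab on the catch: 30 (x) x 10 (y) x 32 mm high, 89.5 mm above the bench; the tab's top is at 105.5 mm. It stands on the centre of the catch plate, 52 (x) x 44 (y) x 4 mm, whose top is 73.5 mm above the bench. Axes as the start box.
- button (a joint): Travel of the sprung start button in m: 0 out, 0.006 fully down. Takes about 1.5 N to start and 5 N fully down.
- button_top (a point): Centre of the top of the round grey button, 28 mm diameter, 65 mm above the bench when out (10 mm proud of the box top), hidden under the catch at the start.
- bottle_mid (a point): White bottle standing on the bench, 56 mm diameter, 140 mm high; point half-way up. Not to be disturbed.
- parallel_mid (a point): Dark steel block standing on the bench, 50 x 32 x 40 mm high; point half-way up. Not to be disturbed.
- jar_mid (a point): Grey jar with a black lid, 54 mm diameter, 60 mm high; point half-way up. Not to be disturbed.
Not all that is in view belongs to the job. Of the things that look like the part that bears shaft_center, the smallest one is meant.

How it is judged:
On the way, in this order (a step that is already met when the one before it is completed fails the run):
1. the shaft lies released in its V-blocks with its flat facing up (angle between shaft_center's own x axis and vertical below 0.14 rad and x of shaft_center in the frame of fixture between -0.02 and 0.02 m and y of shaft_center in the frame of fixture between -0.004 and 0.004 m and z of shaft_center in the frame of fixture between 0.066 and 0.074 m and angle between the z axis of shaft_center and the x axis of fixture, either way round below 0.06 rad and linear speed of shaft below 0.02 m/s and angular speed of shaft below 0.15 rad/s and contact force between the fingers and shaft below 0.1 N), for 0.2 s.
2. the safety catch is slid fully aside (value of joint catch above 0.045 m), for 0.1 s.
3. the button is pressed fully down (value of joint button above 0.0045 m), for 0.05 s.
At the end, for the whole second after the job is handed in: The shaft lies at rest in both V-blocks (its centre within 20 mm of midway between them, 4 mm of the Vs' middle and 4 mm of its lying height) with its flat facing up within 0.14 rad; the catch is open by more than 45 mm and the button is out again (angle between shaft_center's own x axis and vertical below 0.14 rad and x of shaft_center in the frame of fixture between -0.02 and 0.02 m and y of shaft_center in the frame of fixture between -0.004 and 0.004 m and z of shaft_center in the frame of fixture between 0.066 and 0.074 m and angle between the z axis of shaft_center and the x axis of fixture, either way round below 0.06 rad and linear speed of shaft below 0.02 m/s and angular speed of shaft below 0.15 rad/s and value of joint catch above 0.045 m and value of joint button below 0.002 m); the robot touches nothing.
It fails at once if the shaft is lifted out of its V-blocks (more than 15 mm) (z of shaft_center in the frame of fixture above 0.085 m).
It fails at once if the button is pressed while the flat does not face up (value of joint button above 0.003 m and angle between shaft_center's own x axis and vertical above 0.2 rad).
It fails at once if the bottle is shoved by more than 20 mm or tipped (distance of bottle_mid from where it was at the start of the episode above 0.02 m or angle between bottle_mid's own z axis and vertical above 0.3 rad).
It fails at once if the steel block is shoved by more than 20 mm or tipped (distance of parallel_mid from where it was at the start of the episode above 0.02 m or angle between parallel_mid's own z axis and vertical above 0.3 rad).
It fails at once if the jar is shoved by more than 20 mm or tipped (distance of jar_mid from where it was at the start of the episode above 0.02 m or angle between jar_mid's own z axis and vertical above 0.3 rad).
It also fails if it takes over 70 s, if anything falls off the work surface, if the arm or the gripper's body presses on something with over 40 N, if the wrist force passes 120 N, or if a joint passes its speed limit or range.

ROBOT

A 6-joint arm with a two-finger parallel gripper is mounted at the origin on the work surface. World frame = base frame: x ahead of the robot, y to its left, z up, the work surface at z = 0. Lengths are in m, angles in rad, forces in N, time in s.
With the tool pointing down it reaches from about 0.3 to 0.775 m from the base axis. Payload 14.6 kg.
Tool frame: the origin (TCP) lies at the very end of the fingers, on their centre line; the grasp point (between the pads) lies 19 mm behind it (manip.grip_depth is the distance from the TCP to the grasp point, in m); z points along the fingers, y is the line along which they close (so a half turn about z gives the same grasp; the last joint's range is limited). The gripper opens to 85 mm and grips with 20 to 120 N. Pads are 22 mm wide; open, the fingers measure 114 mm over their backs; the gripper's body (76 mm by 85 mm) begins 54 mm behind the grasp point. The pads swing forward as they close: fully open they stand 13 mm farther back than shut.
Start: joints at [1.085, 0.3, 1.521, -0, 1.321, -0.067], TCP at [0.224, 0.502, 0.231] pointing down, gripper open.
Joint ranges: [-3.03, 3.03], [-0.79, 2.21], [0.23, 2.52], [-1.04, 4.18], [0, 3.07], [-2.55, 2.55]. Speed limits (rad/s): [2.22, 2.22, 2.57, 3.14, 3.14, 3.14].

INTERFACE

Orientations are given as a rotation vector (axis times angle).
In Python, from workcell import manip gives the robot as it stands. The module is installed in compiled form; this text tells all that it offers.
- The arm moves only by the tool step_arm, never from a script. Its argument "motion" is a list of rows, each an object with "travel": the shift along the tool's x, y, z in cm, a list of three; "yaw": the turn about the tool's z in degrees. A call has 1 to 10 rows; each row is the pose to reach, as a shift and turn from the pose commanded when the call began, along the tool's axes at that moment; what a row does not reach only later rows make up. A row lasts 1/12 s, in which the tool goes at most 41.7 mm and 7.16 degrees, less where a joint would pass 70% of its speed; a pose out of reach is approached as far as the arm can. A call with a gripper value outside its range is refused whole. "gripper" is the opening, from 0 (shut) to 1 (fully open), set as the call begins (left out, the last holds). The fingers move at their own pace and stop on an object; "newtons" is the grip in N (left out, the last holds). Time passes only in rows, so rows that repeat a pose let the fingers close. It gives the time, the measured TCP pose, the force, the opening and the grip force at its end, in the units of the state.
- manip.read_state(): the state, without advancing time (a new reading comes with each control period).
- manip.snapshot(name): name is "side" or "top" or "wrist"; returns a dict with "img" (384x512x3 uint8, red, green, blue), "z_map" (384x512 float32, m along the optical axis (not along the pixel's ray), 0 where there is no reading), "vertical_fov" (degrees; the focal length in pixels is half the picture's height over the tangent of half this angle, whatever the lens; pixels are square), "cx", "cy" (the principal point, pixels), "T" (4x4, takes a point from camera to world coordinates); the wrist camera has in their place "hand_eye" (4x4, takes a point from camera to tool coordinates, whose origin is the TCP and whose axes are the flange's). Camera axes: x right, y up, looking along -z (the intrinsics and any distortion apply to the point x, -y, -z); pixel columns grow to the right and rows downward; lengths in m; the calibration is good to about 2 mm. The wrist camera is an equidistant fisheye: a pixel r from the principal point sees the ray r / f radians off the axis. A picture is of the moment at which its call begins: read the wrist's pose just before it.
- manip.close_job(): hands the job in; it is judged then, once.
The state is a dict: "time": time; "q": joint angles; "qd": joint speeds; "joint_torque": joint torques, N m; "tcp_pos": TCP position; "orientation": TCP orientation; "ft_force": force on the tool from outside, world axes, zero at the start; "ft_torque": the same for the moment, N m; "width": finger opening in m; "gripper_force": force on a finger pad.
Only numpy, scipy, OpenCV 4.12 (cv2) and the standard library are available. Lean on these libraries where they do the work, as an engineer would, in place of code of your own. Each camera call takes 0.05 s, during which the arm holds its last target. There are 200 camera calls.

## Working session

There is one attempt and no reset: what is moved stays moved. The work goes in short steps, Python scripts to look and compute and a tool call to move; the robot and the scene stay as the last step left them, time stands still between calls to the robot, and variables do not carry over. Pictures are saved under pics/ and viewed, at most 10 in all, crops included, and the job is handed in when it is done.

Besides the shell and the picture viewer there is one more tool, called after ">>>" as name(argument=value, ...) on one line, values as JSON. step_arm: Moves the arm, as the interface text tells. Its arguments: {"type":"object","properties":{"motion":{"type":"array"},"gripper":{"type":"number"},"newtons":{"type":"number"}},"required":["motion"]}

```bash
mkdir -p pics; cat > h.py <<'E'
import numpy as np, cv2
from workcell import manip
from scipy.spatial.transform import Rotation as R
def snap(n):
    s=manip.read_state(); d=manip.snapshot(n)
    if n=="wrist":
        T=np.eye(4);T[:3,:3]=R.from_rotvec(s["orientation"]).as_matrix();T[:3,3]=s["tcp_pos"];d["T"]=T@d["hand_eye"]
    d["f"]=192/np.tan(np.radians(d["vertical_fov"])/2); d["fish"]=n=="wrist"
    return d
def ray(d,u,v):
    x=(u-d["cx"])/d["f"];y=(v-d["cy"])/d["f"]
    if d["fish"]:
        r=np.hypot(x,y)+1e-12; k=np.tan(r)/r; x,y=x*k,y*k
    return np.stack([x,-y,-np.ones_like(x)],-1)
def cloud(d):
    v,u=np.mgrid[0:384,0:512].astype(float)
    P=ray(d,u,v)*d["z_map"][...,None]
    return P@d["T"][:3,:3].T+d["T"][:3,3]
def save(d,name,crop=None,k=1.5):
    im=d["img"][...,::-1]
    if crop: a,b,c,e=crop; im=im[b:e,a:c]
    cv2.imwrite("pics/"+name,cv2.resize(im,None,fx=k,fy=k,interpolation=cv2.INTER_CUBIC))
E
python3 - <<'E'
from h import *
for n in("top","side"):
    d=snap(n); save(d,n+"1.png"); np.savez(n+".npz",**{k:v for k,v in d.items()}); print(n,d["vertical_fov"],d["cx"],d["cy"],d["T"].round(3).tolist(),(d["z_map"]>0).mean())
E
```

```text
top 43.577200849985005 266.6118891744362 188.95937800292947 [[-0.062, 0.977, -0.205, 0.206], [-0.998, -0.061, 0.012, 0.132], [-0.0, 0.205, 0.979, 1.311], [0.0, 0.0, 0.0, 1.0]] 0.996002197265625
side 53.69179082644812 253.73394006164904 196.06542886506648 [[0.891, 0.301, -0.34, 0.105], [-0.454, 0.624, -0.636, -0.539], [0.021, 0.721, 0.693, 0.79], [0.0, 0.0, 0.0, 1.0]] 0.9959716796875
```

View pics/top1.png

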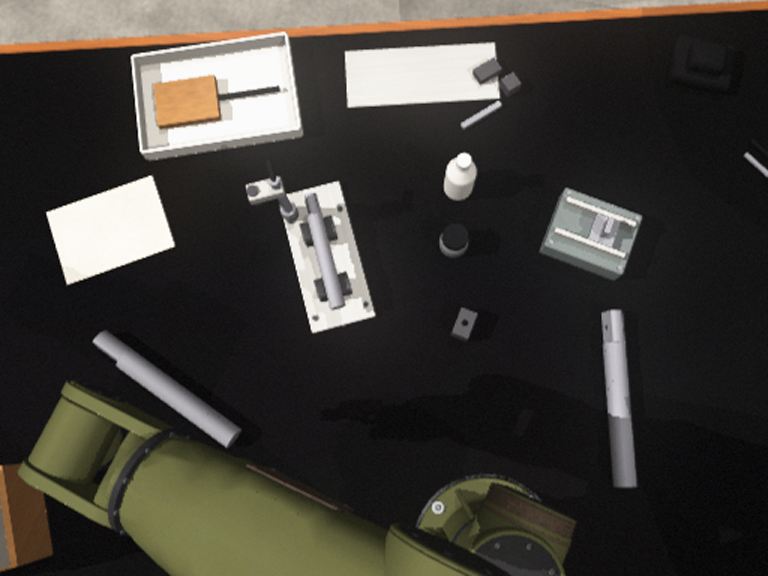

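View pics/side1.png

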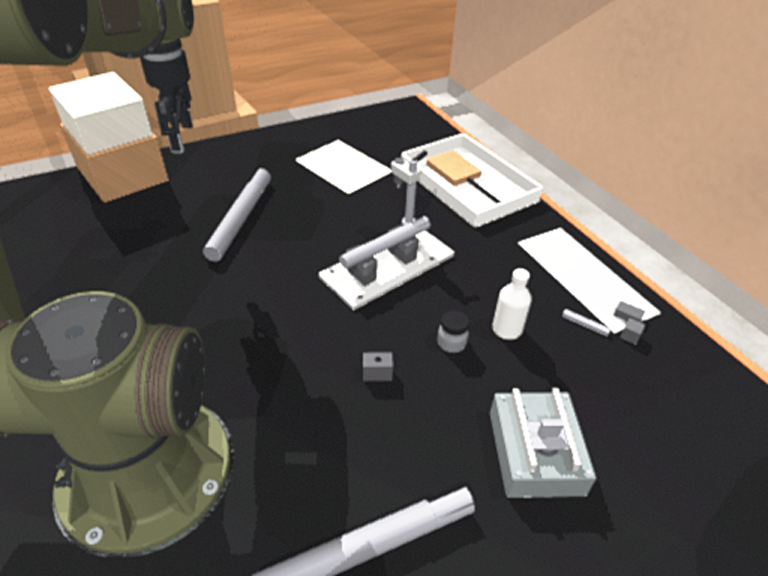

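```bash
cat > m.py <<'E'
from h import *
def load(n): 
    z=np.load(n+".npz"); return {k:z[k] for k in z.files}
d=load("top");P=cloud(d);s=load("side");Q=cloud(s)
def line(A):
    c=A.mean(0);w=np.linalg.svd(A-c,full_matrices=False)[2][0];w=w*np.sign(w[0]);return c,w,np.ptp((A-c)@w)
def box(P,u0,v0,u1,v1): 
    a,b,c,e=[int(x/1.5) for x in(u0,v0,u1,v1)];return P[b:e,a:c].reshape(-1,3)
for nm,B in(("top",box(P,285,180,380,340)),("side",box(Q,320,205,455,310))):
    A=B[(B[:,2]>.076)&(B[:,2]<.09)];print(nm,"shaft",len(A))
    c=np.median(A[:,:2],0);A=A[np.linalg.norm(A[:,:2]-c,axis=1)<.13]
    c,w,L=line(A); t=(A-c)@w
    print(c.round(4),w.round(4),L, (c+w*t.min()).round(4),(c+w*t.max()).round(4),"zmax",np.percentile(A[:,2],98),np.degrees(np.arctan2(w[1],w[0])))
    A=B[(B[:,2]>.006)&(B[:,2]<.018)];r=cv2.minAreaRect((A[:,:2]*1000).astype(np.float32));print("plate",r)
for nm,B in(("top",box(P,530,180,650,285)),("side",box(Q,480,370,610,510))):
    A=B[(B[:,2]>.05)&(B[:,2]<.06)];r=cv2.minAreaRect((A[:,:2]*1000).astype(np.float32));print(nm,"boxtop",r,np.median(A[:,2]))
    A=B[(B[:,2]>.09)&(B[:,2]<.115)];print("tab",len(A),A.mean(0).round(4),A.max(0),cv2.minAreaRect((A[:,:2]*1000).astype(np.float32)))
    A=B[(B[:,2]>.068)&(B[:,2]<.0745)];c,w,L=line(A);print("rails",c,w,L)
for nm,b in(("bottle",(440,150,480,205)),("jar",(435,222,472,262)),("block",(450,305,480,342))):
    A=box(P,*b);A=A[A[:,2]>.03];print(nm,A.mean(0).round(3),A[:,2].max(),np.ptp(A,0))
A=box(P,240,150,300,225);A=A[A[:,2]>.11];print("col",A.min(0),A.max(0))
E
python3 m.py
```

```text
top shaft 665
[0.5326 0.2495 0.0811] [0.9777 0.2101 0.0026] 0.21420920216867428 [0.4309 0.2276 0.0808] [0.6403 0.2726 0.0813] zmax 0.0868452367999381 12.13082540296472
plate ((536.8306274414062, 232.57382202148438), (290.9718322753906, 154.46031188964844), 11.758543968200684)
side shaft 434
[0.5346 0.2496 0.0821] [0.9675 0.253  0.0018] 0.21202605324082835 [0.4323 0.2229 0.0819] [0.6375 0.2765 0.0823] zmax 0.08669847042121313 14.653435582896908
plate ((572.3229370117188, 292.38775634765625), (354.2525939941406, 296.33538818359375), 63.11350631713867)
top boxtop ((546.9478149414062, -238.45541381835938), (150.08189392089844, 121.14495849609375), 64.4878158569336) 0.05467137743856365
tab 56 [ 0.54   -0.2508  0.1034] [ 0.55572657 -0.2416262   0.11187148] ((541.4049072265625, -251.68637084960938), (9.991599082946777, 30.831527709960938), 63.371768951416016)
rails [ 0.54437498 -0.24264813  0.07216004] [ 2.99384658e-01  9.54132428e-01 -3.69298684e-04] 0.13466039128073545
side boxtop ((545.6971435546875, -237.24661254882812), (151.1610870361328, 119.99620056152344), 64.57711791992188) 0.055545674927073574
tab 122 [ 0.5379 -0.2516  0.1017] [ 0.55448371 -0.23964268  0.1086896 ] ((539.6788330078125, -250.46485900878906), (12.532748222351074, 30.77845001220703), 62.2823600769043)
rails [ 0.53737963 -0.2469226   0.0727675 ] [ 1.29286464e-01  9.91607194e-01 -4.26941332e-04] 0.1430821086186412
bottle [ 0.652 -0.002  0.096] 1.3113290252545606 [0.48513092 0.16383094 1.2811756 ]
jar [0.545 0.015 0.068] 1.3113290252545606 [0.37048764 0.14288873 1.28130756]
block [0.393 0.008 0.05 ] 1.3113290252545606 [0.21548969 0.148013   1.28107647]
col [0.20551828 0.13238461 0.11240924] [0.66004897 0.36296732 1.31132903]
```

```bash
cat >> h.py <<'E'
def go(x,y,z,ydir=None):
    s=manip.read_state();M=R.from_rotvec(s["orientation"]).as_matrix()
    print("t",round(s["time"],2),"tcp",np.round(s["tcp_pos"],4),"yaxis deg",np.degrees(np.arctan2(M[1,1],M[0,1])).round(1),"z",M[:,2].round(3),"F",np.round(s["ft_force"],1),"w",s["width"])
    print("travel cm",(M.T@(np.array([x,y,z])-s["tcp_pos"])*100).round(2))
    if ydir is not None:
        w=M.T@np.array([np.cos(np.radians(ydir)),np.sin(np.radians(ydir)),0]); a=np.degrees(np.arctan2(-w[0],w[1]));print("yaw",round(a,1),"or",round((a+360)%360-180,1))
E
python3 - <<'E'
from h import *
go(.52,.25,.30,103)
go(.55,.25,.28,103)
d=snap("wrist");print(d["hand_eye"].round(3),d["vertical_fov"])
E
```

```text
t 0.1 tcp [0.2236 0.5023 0.2308] yaxis deg 66.0 z [-0.    -0.001 -1.   ] F [ 0.1  0.2 -0.1] w 0.08522724047226557
travel cm [-37.34 -11.    -6.91]
yaw -37.0 or 143.0
t 0.1 tcp [0.2236 0.5023 0.2308] yaxis deg 66.0 z [-0.    -0.001 -1.   ] F [ 0.1  0.2 -0.1] w 0.08522724047226557
travel cm [-40.08  -9.78  -4.91]
yaw -37.0 or 143.0
[[-0.     0.949  0.316  0.082]
 [ 1.     0.001 -0.001 -0.002]
 [-0.001  0.316 -0.949 -0.143]
 [ 0.     0.     0.     1.   ]] 65.70646984690485
```

>>> step_arm(motion=[{"travel":[-4,-1,-5],"yaw":-5},{"travel":[-8,-2,-5],"yaw":-10},{"travel":[-12,-3,-5],"yaw":-15},{"travel":[-16,-4,-5],"yaw":-20},{"travel":[-20,-5,-5],"yaw":-25},{"travel":[-24,-6,-5],"yaw":-30},{"travel":[-28,-7,-5],"yaw":-37},{"travel":[-32,-8,-5],"yaw":-37},{"travel":[-36,-9,-5],"yaw":-37},{"travel":[-40,-9.8,-5],"yaw":-37}], gripper=0, newtons=40)

```text
time: 0.98
tcp_pos: [0.5383, 0.2574, 0.2812]
orientation: [0.356, -3.121, 0.0]
ft_force: [-0.5, 0.9, 1.0]
width: -0.0
gripper_force: 0.0
```

```bash
python3 - <<'E'
from h import *
go(.55,.25,.28,103)
d=snap("wrist"); save(d,"w1.png",k=1.5); np.savez("w1.npz",**d)
t=np.load("top.npz");
E
```

```text
t 0.98 tcp [0.5383 0.2574 0.2812] yaxis deg 103.0 z [-0. -0. -1.] F [-0.5  0.9  1. ] w -3.568681227653942e-05
travel cm [-0.97 -0.99  0.12]
yaw 0.0 or -180.0
```

View pics/w1.png

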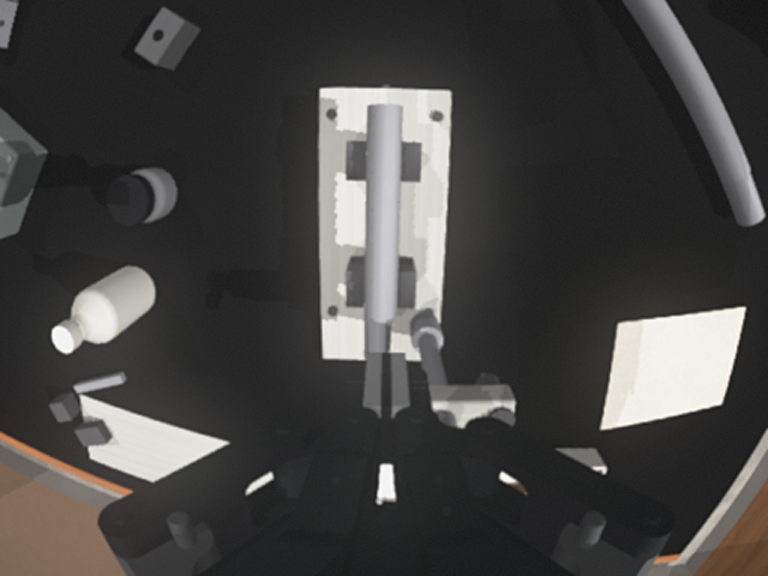

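>>> step_arm(motion=[{"travel":[-4,2,0]},{"travel":[-8,4,0]},{"travel":[-11,5,0]},{"travel":[-11,5,0]},{"travel":[-11,5,0]}])

```text
validation failed for argument at $.mo...
```

```bash
python3 - <<'E'
from h import *
d=snap("wrist"); np.savez("w2.npz",**d)
save(d,"w2.png",(150,60,350,260),3)
P=cloud(d).reshape(-1,3)
A=P[(P[:,2]>.075)&(P[:,2]<.09)&(np.hypot(P[:,0]-.53,P[:,1]-.25)<.14)]
c,w=A.mean(0),np.linalg.svd(A-A.mean(0))[2][0] if len(A)<3000 else np.linalg.eigh(np.cov(A.T))[1][:,2]
w=w*np.sign(w[0]);print(len(A),c,w,np.degrees(np.arctan2(w[1],w[0])))
w[2]=0;w/=np.linalg.norm(w);n=np.array([-w[1],w[0],0])
def cols(lo,hi):
    t=(P-c)@w;B=P[(t>lo)&(t<hi)&(abs((P-c)@n)<.03)&(P[:,2]>.03)]
    y=(B-c)@n
    for a in np.arange(-.016,.017,.002):
        k=(y>=a)&(y<a+.002)
        if k.any(): print("y%4.0f mm z %.4f..%.4f n%d"%(a*1000+1,B[k,2].min(),B[k,2].max(),k.sum()))
t=(P-c)@w;k=(P[:,2]>.06)&(P[:,2]<.09)&(abs((P-c)@n)<.016)&(abs(t)<.2);print("ends",t[k].min(),t[k].max())
print("mid");cols(-.03,.0);print("flat");e=t[k].max();cols(e-.036,e-.004)
E
```

```text
3612 [0.52319629 0.24983238 0.08214875] [0.97514839 0.22154722 0.00156455] 12.799940606386091
ends -0.09682676576764562 0.11664886533802384
mid
y -15 mm z 0.3581..0.3827 n208
y -13 mm z 0.0718..0.3823 n243
y -11 mm z 0.0778..0.3823 n213
y  -9 mm z 0.0796..0.3820 n154
y  -7 mm z 0.0806..0.0843 n52
y  -5 mm z 0.0822..0.0863 n25
y  -3 mm z 0.0829..0.0857 n51
y  -1 mm z 0.0830..0.0856 n51
y   1 mm z 0.0831..0.0859 n52
y   3 mm z 0.0823..0.3749 n30
y   5 mm z 0.0820..0.3824 n223
y   7 mm z 0.0806..0.3825 n236
y   9 mm z 0.0790..0.3828 n230
y  11 mm z 0.0769..0.3828 n246
y  13 mm z 0.0702..0.3826 n235
y  15 mm z 0.3723..0.3829 n211
y  17 mm z 0.3759..0.3828 n46
flat
y -15 mm z 0.0713..0.0792 n39
y -13 mm z 0.0777..0.0804 n22
y -11 mm z 0.0795..0.0833 n43
y  -9 mm z 0.0817..0.0843 n23
y  -7 mm z 0.0823..0.0861 n38
y  -5 mm z 0.0828..0.0859 n41
y  -3 mm z 0.0836..0.0867 n20
y  -1 mm z 0.0826..0.0863 n41
y   1 mm z 0.0832..0.0857 n20
y   3 mm z 0.0823..0.0859 n41
y   5 mm z 0.0761..0.0799 n21
y   7 mm z 0.0610..0.0747 n41
```

View pics/w2.png

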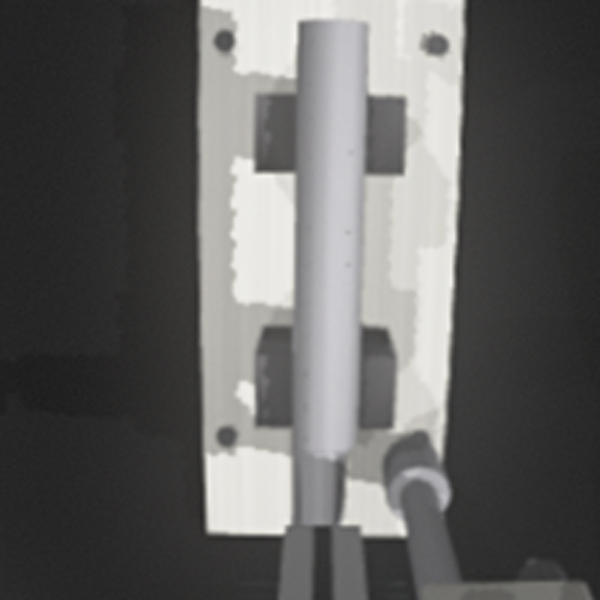

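>>> step_arm(motion=[{"travel":[-4,2,0],"yaw":0},{"travel":[-8,4,0],"yaw":0},{"travel":[-12,5,0],"yaw":0},{"travel":[-12,5,0],"yaw":0},{"travel":[-12,5,0],"yaw":0}])

```text
time: 1.5
tcp_pos: [0.6437, 0.3362, 0.2785]
orientation: [0.356, -3.118, 0.001]
ft_force: [-1.3, -0.3, -1.0]
width: -0.0001
gripper_force: 0.0
```

```bash
cat > flat.py <<'E'
from h import *
import sys
C=np.array([.5214,.2494,.07]);a=np.radians(12.8)
w=np.array([np.cos(a),np.sin(a),0]);n=np.array([-w[1],w[0],0])
def meas(name=None,crop=(180,60,340,220)):
    d=snap("wrist");
    if name: save(d,name,crop,3.5)
    P=cloud(d).reshape(-1,3)-C;t,y,z=P@w,P@n,P[:,2]
    k=(t>-.09)&(t<.07)&(abs(y)<.012)&(z>.005)&(z<.02); 
    # circle-axis fit of round part
    from scipy.optimize import least_squares
    f=lambda p:np.hypot(y[k]-p[0]-p[2]*t[k],z[k]-p[1])-.014
    p=least_squares(f,[0,0,0],loss="soft_l1",f_scale=.002).x
    yc=lambda t:p[0]+p[2]*t
    k=(abs(z-p[1])<.02)&(abs(y-yc(t))<.016)&(abs(t)<.15);e=np.percentile(t[k],[.1,99.9])
    k=(t>.083)&(t<e[1]-.004)&(abs(y-yc(t))<.016)&(abs(z-p[1])<.016)
    Y,Z=(y-yc(t))[k],z[k]-p[1]
    # silhouette of D: signed distance, normal angle phi from up towards +y
    best=min(((np.mean(np.minimum(abs(np.maximum(np.hypot(Y,Z)-.014,Y*np.sin(q)+Z*np.cos(q)-.008)),.004)),np.degrees(q)) for q in np.radians(np.arange(-180,180,1))))
    print("axis off y,z,slope",p.round(4),"ends",e.round(4),"n",k.sum(),"phi",best)
    return Y,Z
if __name__=="__main__":
    Y,Z=meas(sys.argv[1])
    print(*[f"{b*1e3:.0f}:{np.median(Z[(Y>=b)&(Y<b+.002)])*1e3:.1f}" for b in np.arange(-.016,.016,.002) if ((Y>=b)&(Y<b+.002)).any()])
E
python3 flat.py w3.png
```

```text
axis off y,z,slope [-0.0005  0.0005 -0.0195] ends [-0.063   0.1181] n 548 phi (np.float64(0.0005200019090180964), np.float64(81.0))
-14:6.3 -12:9.0 -10:10.8 -8:12.2 -6:13.1 -4:14.0 -2:13.9 0:14.7 2:14.2 4:12.9 6:6.7 8:-4.1 10:-5.5
```

View pics/w3.png

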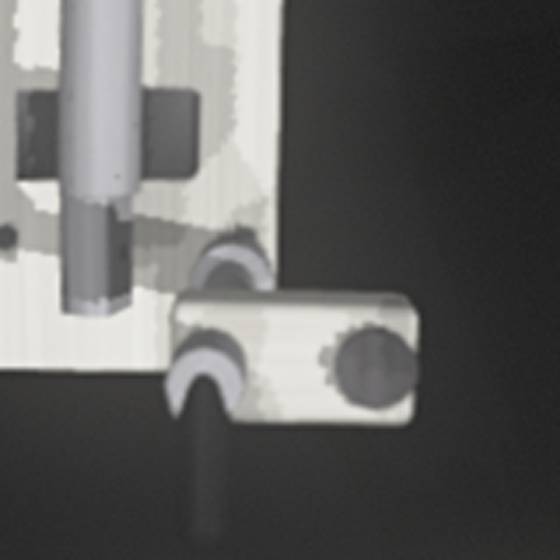

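```bash
python3 - <<'E'
from flat import *
p=C-.01*w+.008*n; print(p, manip.read_state()["q"])
go(p[0],p[1],.20,193)
E
```

```text
[0.50987612 0.25498571 0.07      ] [ 4.30554379e-01  7.07990176e-01  8.14861410e-01  3.81917441e-05
  1.62114702e+00 -1.36772170e+00]
t 1.55 tcp [0.6428 0.3355 0.2792] yaxis deg 103.0 z [-0.002 -0.001 -1.   ] F [ 0.1 -0.5  0.3] w -3.33974610214533e-05
travel cm [14.75 -4.85  7.96]
yaw -90.0 or 90.0
```

>>> step_arm(motion=[{"travel":[2,-1,0],"yaw":7},{"travel":[4,-1.5,0],"yaw":14},{"travel":[6,-2,0],"yaw":21},{"travel":[8,-2.5,0],"yaw":28},{"travel":[10,-3,0],"yaw":35},{"travel":[12,-4,0],"yaw":42},{"travel":[14.8,-4.8,0],"yaw":49},{"travel":[14.8,-4.8,2],"yaw":56},{"travel":[14.8,-4.8,5],"yaw":63},{"travel":[14.8,-4.8,8],"yaw":70}])

```text
time: 2.38
tcp_pos: [0.5082, 0.2544, 0.202]
orientation: [1.506, 2.754, 0.004]
ft_force: [-0.5, 1.2, -1.1]
width: -0.0004
gripper_force: 0.0
```

>>> step_arm(motion=[{"travel":[0,0,0],"yaw":7},{"travel":[0,0,2],"yaw":14},{"travel":[0,0,5],"yaw":20},{"travel":[0,0,8],"yaw":20},{"travel":[0,0,9.5],"yaw":20},{"travel":[0,0,9.5],"yaw":20},{"travel":[0,0,9.5],"yaw":20}])

```text
time: 2.97
tcp_pos: [0.5086, 0.2546, 0.1069]
orientation: [-1.955, -2.459, 0.0]
ft_force: [-0.0, 0.4, 0.6]
width: -0.0001
gripper_force: 0.0
```

```bash
python3 - <<'E'
from flat import *
p=C-.01*w+.008*n
go(p[0],p[1],.084,13)
d=snap("wrist"); save(d,"w4.png",(100,80,420,384),2)
E
```

```text
t 2.97 tcp [0.5086 0.2546 0.1069] yaxis deg 13.0 z [-0. -0. -1.] F [-0.   0.4  0.6] w -0.0001265804767952041
travel cm [0.01 0.13 2.29]
yaw 0.0 or -180.0
```

View pics/w4.png

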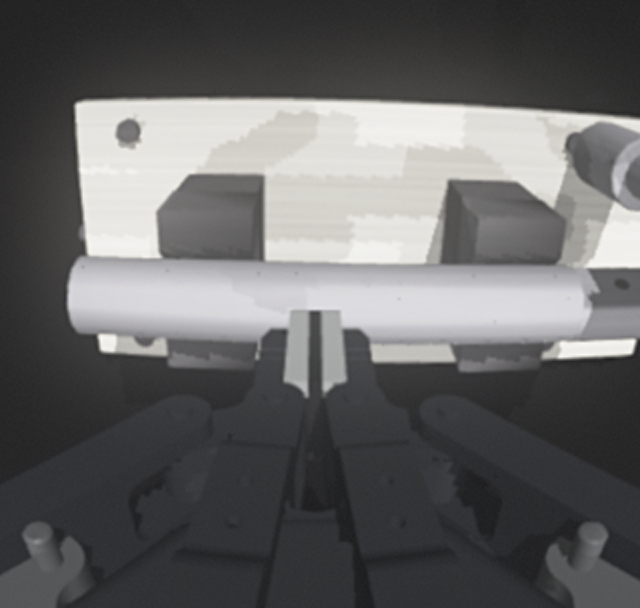

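>>> step_arm(motion=[{"travel":[0,0,1.5],"yaw":0},{"travel":[0,0,2.2],"yaw":0},{"travel":[0,0,2.35],"yaw":0},{"travel":[0,0,2.35],"yaw":0}])

```text
time: 3.35
tcp_pos: [0.5095, 0.2549, 0.084]
orientation: [1.955, 2.458, 0.002]
ft_force: [-0.2, -0.1, -0.5]
width: 0.0
gripper_force: 0.1
```

>>> step_arm(motion=[{"travel":[0,0,0.1],"yaw":0},{"travel":[0,0,0.1],"yaw":0},{"travel":[0,0,0.1],"yaw":0}])

```text
time: 3.6
tcp_pos: [0.5097, 0.255, 0.0838]
orientation: [1.955, 2.458, 0.003]
ft_force: [-5.2, -2.0, 11.6]
width: -0.0001
gripper_force: 5.7
```

>>> step_arm(motion=[{"travel":[0,0,0.05],"yaw":0},{"travel":[-0.3,0,0.05],"yaw":0},{"travel":[-0.6,0,0.05],"yaw":0},{"travel":[-0.9,0,0.05],"yaw":0},{"travel":[-1.2,0,0.05],"yaw":0},{"travel":[-1.5,0,0.05],"yaw":0},{"travel":[-1.6,0,0.05],"yaw":0},{"travel":[-1.6,0,0.05],"yaw":0}])

```text
time: 4.27
tcp_pos: [0.5131, 0.2434, 0.0876]
orientation: [-1.953, -2.459, -0.014]
ft_force: [-29.3, 19.9, 53.6]
width: -0.0001
gripper_force: 26.4
```

```bash
python3 flat.py w5.png; python3 -c "
from flat import *
p=C-.01*w+.008*n
go(p[0],p[1],.09,13)"
```

```text
axis off y,z,slope [-0.0053  0.0048 -0.0186] ends [-0.0937  0.1185] n 1611 phi (np.float64(0.00048820029916147776), np.float64(49.0))
-12:8.9 -10:10.7 -8:12.1 -6:13.1 -4:13.7 -2:13.5 0:11.5 2:9.1 4:6.9 6:4.6 8:2.4 10:-0.0 12:-2.2 14:-1.9
t 4.32 tcp [0.5131 0.2434 0.0876] yaxis deg 13.1 z [ 0.004  0.008 -1.   ] F [-28.5  19.   54.2] w 7.122731833553243e-05
travel cm [ 1.2  -0.05 -0.23]
yaw 0.1 or -179.9
```

>>> step_arm(motion=[{"travel":[0.4,0,-0.1],"yaw":0},{"travel":[0.8,0,-0.2],"yaw":0},{"travel":[1.2,0,-0.2],"yaw":0},{"travel":[1.2,0,-0.5],"yaw":0},{"travel":[1.2,0,-2],"yaw":0},{"travel":[1.2,0,-4],"yaw":-7},{"travel":[1.2,0,-5],"yaw":-14},{"travel":[1.2,0,-5],"yaw":-21},{"travel":[1.2,0,-5],"yaw":-28},{"travel":[1.2,0,-5],"yaw":-35}], gripper=0.6, newtons=80)

```text
time: 5.15
tcp_pos: [0.5103, 0.2506, 0.1314]
orientation: [-1.117, -2.936, 0.0]
ft_force: [0.6, -0.7, 0.3]
width: 0.0512
gripper_force: 0.0
```

>>> step_arm(motion=[{"travel":[0,0,0],"yaw":-7},{"travel":[0,0,0],"yaw":-14},{"travel":[0,0,0],"yaw":-21},{"travel":[0,0,0],"yaw":-28},{"travel":[0,0,0],"yaw":-35},{"travel":[0,0,0],"yaw":-42},{"travel":[0,0,0],"yaw":-49},{"travel":[0,0,0],"yaw":-55},{"travel":[0,0,0],"yaw":-55},{"travel":[0,0,0],"yaw":-55}])

```text
time: 5.98
tcp_pos: [0.5102, 0.2507, 0.1312]
orientation: [0.35, -3.122, 0.0]
ft_force: [0.5, -0.1, -0.4]
width: 0.0516
gripper_force: 0.0
```

```bash
python3 - <<'E'
from flat import *
meas()
p=C-.005*w+.008*n
go(p[0],p[1],.062,103)
E
```

```text
axis off y,z,slope [-0.0006  0.0006 -0.0203] ends [-0.0941  0.114 ] n 447 phi (np.float64(0.00039476989033510827), np.float64(77.0))
t 6.03 tcp [0.5102 0.2507 0.1312] yaxis deg 102.8 z [-0. -0. -1.] F [-0.4 -0.1  0.2] w 0.05135451027382994
travel cm [-0.56  0.42  6.92]
yaw -0.2 or 179.8
```

>>> step_arm(motion=[{"travel":[-0.5,0.4,3],"yaw":0},{"travel":[-0.5,0.4,5],"yaw":0},{"travel":[-0.5,0.4,6.9],"yaw":0},{"travel":[-0.5,0.4,6.9],"yaw":0},{"travel":[-0.5,0.5,6.9],"yaw":0},{"travel":[-0.5,0.6,6.9],"yaw":0},{"travel":[-0.5,0.7,6.9],"yaw":0},{"travel":[-0.5,0.7,6.9],"yaw":0}])

```text
time: 6.7
tcp_pos: [0.514, 0.2593, 0.0636]
orientation: [-0.355, 3.12, 0.001]
ft_force: [-0.5, -0.5, -0.4]
width: 0.0512
gripper_force: 0.0
```

>>> step_arm(motion=[{"travel":[0,0.1,0],"yaw":0},{"travel":[0,0.1,0],"yaw":0},{"travel":[0,0.1,0],"yaw":0}])

```text
time: 6.95
tcp_pos: [0.5133, 0.2599, 0.0626]
orientation: [-0.356, 3.121, 0.0]
ft_force: [0.7, -0.6, 1.1]
width: 0.051
gripper_force: 0.0
```

>>> step_arm(motion=[{"travel":[0,0.1,0.1],"yaw":0},{"travel":[0,0.15,0.3],"yaw":0},{"travel":[0,0.2,0.5],"yaw":0},{"travel":[0,0.2,0.5],"yaw":0}])

```text
time: 7.28
tcp_pos: [0.5135, 0.2605, 0.0575]
orientation: [-0.355, 3.121, -0.003]
ft_force: [3.3, -12.2, 3.9]
width: 0.0513
gripper_force: 5.8
```

```bash
python3 - <<'E'
from flat import *
meas()
go(.51,.25,.06)
E
```

```text
axis off y,z,slope [-0.0007  0.0005 -0.0192] ends [-0.0941  0.0489] n 0 phi (np.float64(nan), np.float64(-180.0))
t 7.33 tcp [0.5135 0.2605 0.0576] yaxis deg 103.0 z [ 0.001 -0.002 -1.   ] F [  3.7 -11.3   3.6] w 0.05190215956527439
travel cm [ 0.58 -0.95 -0.24]
  return _methods._mean(a, axis=axis, dtype=dtype,
  ret = ret.dtype.type(ret / rcount)
```

>>> step_arm(motion=[{"travel":[0,0,0.2],"yaw":0},{"travel":[0,0,0.4],"yaw":0},{"travel":[0,0,0.6],"yaw":0},{"travel":[0,0,0.8],"yaw":0},{"travel":[0,0,1.0],"yaw":0},{"travel":[0,0,1.0],"yaw":0}])

```text
time: 7.83
tcp_pos: [0.5136, 0.2605, 0.0475]
orientation: [-0.355, 3.121, -0.003]
ft_force: [4.0, -11.8, 3.6]
width: 0.0515
gripper_force: 6.0
```

```bash
python3 - <<'E'
from flat import *
s=snap("side");t=snap("top");save(t,"t2.png",(185,110,255,230),5);
a=s["img"][125:215,205:305];b=t["img"][115:205,190:255]
a=cv2.resize(a,None,fx=4,fy=4,interpolation=3);b=cv2.resize(b,None,fx=4,fy=4,interpolation=3);cv2.imwrite("pics/c2.png",np.hstack([a,b])[...,::-1])
E
```

```text
(no output)
```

View pics/c2.png

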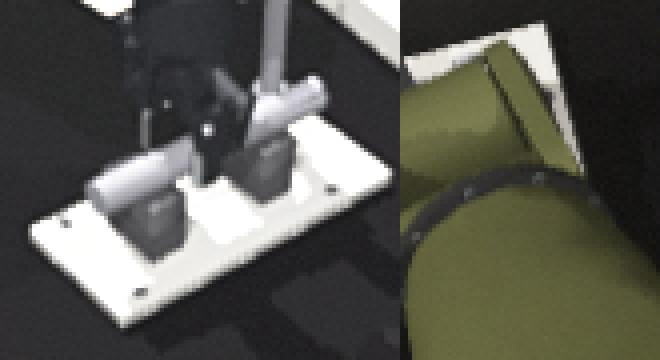

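>>> step_arm(motion=[{"travel":[0,-0.6,0],"yaw":0},{"travel":[0,-0.6,-2],"yaw":0},{"travel":[0,-0.6,-5],"yaw":0},{"travel":[0,-0.6,-8.5],"yaw":0},{"travel":[0,-0.6,-8.5],"yaw":0},{"travel":[0,-0.6,-8.5],"yaw":0}])

```text
time: 8.43
tcp_pos: [0.5149, 0.2562, 0.1341]
orientation: [-0.355, 3.118, 0.002]
ft_force: [-1.0, -0.0, -0.4]
width: 0.0515
gripper_force: 0.0
```

```bash
python3 - <<'E'
from flat import *
meas()
go(.51,.25,.06)
E
```

```text
axis off y,z,slope [-0.0005  0.0006 -0.0182] ends [-0.0941  0.117 ] n 618 phi (np.float64(0.00039999464689256006), np.float64(75.0))
t 8.48 tcp [0.5142 0.2559 0.1325] yaxis deg 103.0 z [ 0.001  0.    -1.   ] F [-0.1  0.6 -0.1] w 0.05106887873912095
travel cm [ 0.55 -0.48  7.24]
```

```bash
python3 - <<'E'
from flat import *
p=C+.008*w-.0006*n
go(p[0],p[1],.04,102)
E
```

```text
t 8.48 tcp [0.5142 0.2559 0.1325] yaxis deg 103.0 z [ 0.001  0.    -1.   ] F [-0.1  0.6 -0.1] w 0.05106887873912095
travel cm [-1.35 -0.86  9.25]
yaw 1.0 or -179.0
```

>>> step_arm(motion=[{"travel":[-1.3,-0.85,1],"yaw":1},{"travel":[-1.3,-0.85,4],"yaw":1},{"travel":[-1.3,-0.85,7],"yaw":1},{"travel":[-1.3,-0.85,9.2],"yaw":1},{"travel":[-1.3,-0.85,9.2],"yaw":1}])

```text
time: 8.9
tcp_pos: [0.5258, 0.2493, 0.0344]
orientation: [0.327, -3.115, 0.004]
ft_force: [-0.8, 0.0, 0.2]
width: 0.0511
gripper_force: 0.0
```

>>> step_arm(motion=[{"travel":[0,0,0],"yaw":0},{"travel":[0,0,0],"yaw":0},{"travel":[0,0,0],"yaw":0},{"travel":[0,0,0],"yaw":0}], gripper=0.37)

```text
time: 9.23
tcp_pos: [0.5293, 0.2508, 0.0417]
orientation: [-0.328, 3.122, 0.001]
ft_force: [-0.3, -0.0, 0.3]
width: 0.0318
gripper_force: 0.0
```

>>> step_arm(motion=[{"travel":[0,-0.15,0],"yaw":0},{"travel":[0,-0.25,-0.3],"yaw":0},{"travel":[0,-0.35,-0.5],"yaw":0},{"travel":[0,-0.45,-0.75],"yaw":0},{"travel":[0,-0.55,-1.0],"yaw":0},{"travel":[0,-0.65,-1.25],"yaw":0},{"travel":[0,-0.75,-1.5],"yaw":0},{"travel":[0,-0.85,-1.75],"yaw":0},{"travel":[0,-0.85,-1.75],"yaw":0}])

```text
time: 9.98
tcp_pos: [0.5308, 0.2425, 0.0587]
orientation: [-0.328, 3.123, 0.001]
ft_force: [-0.6, 4.6, -0.1]
width: 0.0316
gripper_force: 2.7
```

```bash
python3 - <<'E'
from flat import *
meas()
go(.51,.25,.06)
E
```

```text
axis off y,z,slope [-0.0072  0.0068 -0.0136] ends [-0.0942  0.0575] n 0 phi (np.float64(nan), np.float64(-180.0))
t 10.03 tcp [0.5308 0.2426 0.0584] yaxis deg 102.0 z [ 0.001  0.001 -1.   ] F [0.7 5.7 0.3] w 0.03206471284236977
travel cm [ 1.88  1.16 -0.16]
  return _methods._mean(a, axis=axis, dtype=dtype,
  ret = ret.dtype.type(ret / rcount)
```

>>> step_arm(motion=[{"travel":[0,0.05,0],"yaw":0},{"travel":[0,0.15,0],"yaw":0},{"travel":[0,0.19,0],"yaw":0},{"travel":[0,0.19,0],"yaw":0},{"travel":[0,0.19,0],"yaw":0}], gripper=0.2, newtons=60)

```text
time: 10.45
tcp_pos: [0.5306, 0.2446, 0.0588]
orientation: [-0.329, 3.123, 0.001]
ft_force: [-0.9, 3.6, 7.8]
width: 0.0263
gripper_force: 59.0
```

>>> step_arm(motion=[{"travel":[0,0.1,-0.1],"yaw":0},{"travel":[0,0.3,-0.1],"yaw":0},{"travel":[0,0.5,0.1],"yaw":0},{"travel":[0,0.66,0.3],"yaw":0},{"travel":[0,0.66,0.5],"yaw":0},{"travel":[0,0.66,0.6],"yaw":0},{"travel":[0,0.66,0.6],"yaw":0}])

```text
time: 11.03
tcp_pos: [0.5286, 0.2514, 0.0522]
orientation: [-0.329, 3.124, 0.002]
ft_force: [-3.8, 4.8, 0.6]
width: 0.0262
gripper_force: 60.3
```

```bash
python3 - <<'E' 2>/dev/null
from flat import *
meas()
go(.51,.25,.06)
E
```

```text
axis off y,z,slope [-0.0008  0.0006 -0.0199] ends [-0.0944  0.0529] n 0 phi (np.float64(nan), np.float64(-180.0))
t 11.08 tcp [0.5286 0.2514 0.0522] yaxis deg 102.0 z [ 0.     0.001 -1.   ] F [-4.2  5.3  1.7] w 0.026204878520398805
travel cm [ 1.85  0.25 -0.78]
```

Seated. Release and rise to measure.

>>> step_arm(motion=[{"travel":[0,0,0],"yaw":0},{"travel":[0,0,0],"yaw":0},{"travel":[0,0,0],"yaw":0},{"travel":[0,0,-2],"yaw":0},{"travel":[0,0,-5],"yaw":0},{"travel":[0,0,-8],"yaw":0},{"travel":[0,0,-8],"yaw":0},{"travel":[0,0,-8],"yaw":0}], gripper=0.6)

```text
time: 11.75
tcp_pos: [0.5296, 0.2507, 0.1335]
orientation: [-0.328, 3.121, 0.001]
ft_force: [0.4, 0.6, -1.0]
width: 0.0517
gripper_force: 0.0
```

```bash
python3 - <<'E' 2>/dev/null
from flat import *
meas()
go(.5293,.2508,.0417)
E
```

```text
axis off y,z,slope [-0.0006  0.0005 -0.0187] ends [-0.094   0.1179] n 823 phi (np.float64(0.0004512937568436364), np.float64(36.0))
t 11.8 tcp [0.5289 0.2505 0.132 ] yaxis deg 102.0 z [ 0.001  0.    -1.   ] F [ 0.3  0.1 -0.6] w 0.050977810421090904
travel cm [-0.04  0.02  9.03]
```

>>> step_arm(motion=[{"travel":[0,0,1],"yaw":0},{"travel":[0,0,4],"yaw":0},{"travel":[0,0,7],"yaw":0},{"travel":[0,0,9.2],"yaw":0},{"travel":[0,0,9.2],"yaw":0},{"travel":[0,0,9.2],"yaw":0}])

```text
time: 12.3
tcp_pos: [0.5279, 0.2502, 0.0381]
orientation: [0.328, -3.121, 0.002]
ft_force: [0.8, 0.2, 0.5]
width: 0.0512
gripper_force: 0.0
```

>>> step_arm(motion=[{"travel":[0,0,0],"yaw":0},{"travel":[0,0,0],"yaw":0},{"travel":[0,0,0],"yaw":0},{"travel":[0,0,0],"yaw":0}], gripper=0.37, newtons=80)

```text
time: 12.63
tcp_pos: [0.5292, 0.2507, 0.0408]
orientation: [-0.328, 3.123, 0.001]
ft_force: [-0.7, -0.2, -0.4]
width: 0.0318
gripper_force: 0.0
```

>>> step_arm(motion=[{"travel":[0,-0.15,0],"yaw":0},{"travel":[0,-0.25,-0.3],"yaw":0},{"travel":[0,-0.35,-0.5],"yaw":0},{"travel":[0,-0.45,-0.75],"yaw":0},{"travel":[0,-0.55,-1.0],"yaw":0},{"travel":[0,-0.65,-1.25],"yaw":0},{"travel":[0,-0.75,-1.5],"yaw":0},{"travel":[0,-0.8,-1.65],"yaw":0},{"travel":[0,-0.8,-1.65],"yaw":0}])

```text
time: 13.38
tcp_pos: [0.5305, 0.2429, 0.0567]
orientation: [-0.328, 3.124, 0.001]
ft_force: [0.5, 5.0, -0.9]
width: 0.0316
gripper_force: 2.6
```

```bash
python3 - <<'E' 2>/dev/null
from flat import *
meas()
go(.5293,.2508,.0417)
E
```

```text
axis off y,z,slope [-0.0068  0.0066 -0.013 ] ends [-0.0946  0.0581] n 0 phi (np.float64(nan), np.float64(-180.0))
t 13.43 tcp [0.5305 0.243  0.0566] yaxis deg 102.0 z [ 0.001  0.001 -1.   ] F [ 0.7  5.2 -1. ] w 0.03192902333828109
travel cm [-0.04  0.78  1.49]
```

Climbed 6.2 mm. Grip, return, release.

>>> step_arm(motion=[{"travel":[0,0.05,0],"yaw":0},{"travel":[0,0.15,0],"yaw":0},{"travel":[0,0.19,0],"yaw":0},{"travel":[0,0.19,0],"yaw":0},{"travel":[0,0.19,0],"yaw":0}], gripper=0.2, newtons=60)

```text
time: 13.85
tcp_pos: [0.5304, 0.2451, 0.057]
orientation: [-0.329, 3.123, 0.001]
ft_force: [-1.2, 5.2, 6.0]
width: 0.0265
gripper_force: 59.1
```

>>> step_arm(motion=[{"travel":[0,0.1,-0.1],"yaw":0},{"travel":[0,0.3,-0.1],"yaw":0},{"travel":[0,0.5,0.1],"yaw":0},{"travel":[0,0.61,0.3],"yaw":0},{"travel":[0,0.61,0.45],"yaw":0},{"travel":[0,0.61,0.56],"yaw":0},{"travel":[0,0.61,0.56],"yaw":0}])

```text
time: 14.43
tcp_pos: [0.5286, 0.2512, 0.0509]
orientation: [-0.329, 3.124, 0.001]
ft_force: [-4.3, 5.4, -1.8]
width: 0.0262
gripper_force: 60.2
```

>>> step_arm(motion=[{"travel":[0,0,0],"yaw":0},{"travel":[0,0,0],"yaw":0},{"travel":[0,0,0],"yaw":0},{"travel":[0,0,-2],"yaw":0},{"travel":[0,0,-5],"yaw":0},{"travel":[0,0,-8],"yaw":0},{"travel":[0,0,-8],"yaw":0},{"travel":[0,0,-8],"yaw":0}], gripper=0.6)

```text
time: 15.1
tcp_pos: [0.5296, 0.2507, 0.1325]
orientation: [-0.328, 3.121, 0.001]
ft_force: [-0.3, -0.2, 0.0]
width: 0.0514
gripper_force: 0.0
```

```bash
python3 - <<'E' 2>/dev/null
from flat import *
Y,Z=meas("w9.png",(180,140,340,300))
print(*[f"{b*1e3:.0f}:{np.median(Z[(Y>=b)&(Y<b+.002)])*1e3:.1f}" for b in np.arange(-.016,.016,.002) if ((Y>=b)&(Y<b+.002)).any()])
k=(abs(Y)<.009); print("slope deg",-np.degrees(np.arctan(np.polyfit(Y[k],Z[k],1)[0])))
go(.5293,.2508,.0417)
E
```

```text
axis off y,z,slope [-0.0006  0.0006 -0.0191] ends [-0.0945  0.1175] n 816 phi (np.float64(0.000521646332628699), np.float64(-1.0))
-14:6.3 -12:8.0 -10:8.2 -8:8.2 -6:8.2 -4:8.3 -2:8.3 0:8.6 2:8.5 4:8.6 6:8.7 8:8.5 10:8.5 12:5.7
slope deg -1.6290611802238177
t 15.15 tcp [0.5289 0.2505 0.1309] yaxis deg 102.0 z [ 0.001  0.    -1.   ] F [ 0.1  0.5 -0.9] w 0.051261577716389915
travel cm [-0.03  0.02  8.92]
```

```bash
python3 - <<'E' 2>/dev/null
from flat import *
print(manip.read_state()["q"])
go(.527,-.278,.22,64.5)
E
```

```text
[ 3.79758920e-01  4.74044627e-01  1.52458176e+00 -1.27843914e-04
  1.14195242e+00 -1.40036237e+00]
t 15.15 tcp [0.5289 0.2505 0.1309] yaxis deg 102.0 z [ 0.001  0.    -1.   ] F [ 0.1  0.5 -0.9] w 0.051261577716389915
travel cm [ 11.16 -51.65  -8.92]
yaw 37.5 or -142.5
```

>>> step_arm(motion=[{"travel":[0,0,-4],"yaw":0},{"travel":[0,0,-8],"yaw":0},{"travel":[0,0,-10],"yaw":0},{"travel":[1,-4,-10],"yaw":5},{"travel":[2,-8,-10],"yaw":10},{"travel":[3,-12,-10],"yaw":15},{"travel":[4,-16,-10],"yaw":20},{"travel":[5,-20,-10],"yaw":25},{"travel":[6,-24,-10],"yaw":30},{"travel":[7,-28,-10],"yaw":35}], gripper=0)

```text
time: 15.98
tcp_pos: [0.5178, -0.0398, 0.2295]
orientation: [-0.633, -3.076, 0.0]
ft_force: [0.5, 1.1, -0.1]
width: 0.0001
gripper_force: 0.0
```

```bash
python3 - <<'E' 2>/dev/null
from flat import *
go(.527,-.278,.22,64.5)
E
```

```text
t 15.98 tcp [ 0.5178 -0.0398  0.2295] yaxis deg 66.8 z [-0.002  0.    -1.   ] F [ 0.5  1.1 -0.1] w 0.00010637666197022375
travel cm [-10.25 -21.52   0.95]
yaw 2.3 or -177.7
```

>>> step_arm(motion=[{"travel":[-1.5,-3.6,0],"yaw":2},{"travel":[-3,-7.2,0],"yaw":2},{"travel":[-5,-10.8,0],"yaw":2},{"travel":[-7,-14.4,0],"yaw":2},{"travel":[-9,-18,0],"yaw":2},{"travel":[-10.2,-20.7,0],"yaw":2},{"travel":[-10.2,-20.7,0],"yaw":2},{"travel":[-10.2,-20.7,0],"yaw":2}])

```text
time: 16.65
tcp_pos: [0.5309, -0.2694, 0.2288]
orientation: [-0.683, -3.064, -0.001]
ft_force: [-0.3, 0.2, 0.9]
width: -0.0002
gripper_force: 0.0
```

```bash
python3 - <<'E' 2>/dev/null
from flat import *
d=snap("wrist");P=cloud(d).reshape(-1,3)
A=P[(P[:,2]>.095)&(P[:,2]<.11)&(np.hypot(P[:,0]-.54,P[:,1]+.25)<.04)];print("tab",len(A),A.mean(0),cv2.minAreaRect((A[:,:2]*1000).astype(np.float32)))
A=P[(P[:,2]>.05)&(P[:,2]<.059)&(np.hypot(P[:,0]-.547,P[:,1]+.238)<.11)];print("box",cv2.minAreaRect((A[:,:2]*1000).astype(np.float32)))
save(d,"w10.png",None,1.4)
go(.527,-.278,.084,64.5)
E
```

```text
tab 363 [ 0.53682027 -0.2510394   0.10544848] ((537.6973876953125, -250.93984985351562), (10.137238502502441, 29.662511825561523), 64.62863159179688)
box ((543.977783203125, -237.87176513671875), (150.53366088867188, 119.38028717041016), 64.790771484375)
t 16.7 tcp [ 0.5312 -0.2682  0.2293] yaxis deg 65.0 z [-0.002  0.001 -1.   ] F [-1.2  0.6  0.4] w -0.00015721774158147493
travel cm [-0.07 -1.07 14.53]
yaw 0.5 or -179.5
```

View pics/w10.png

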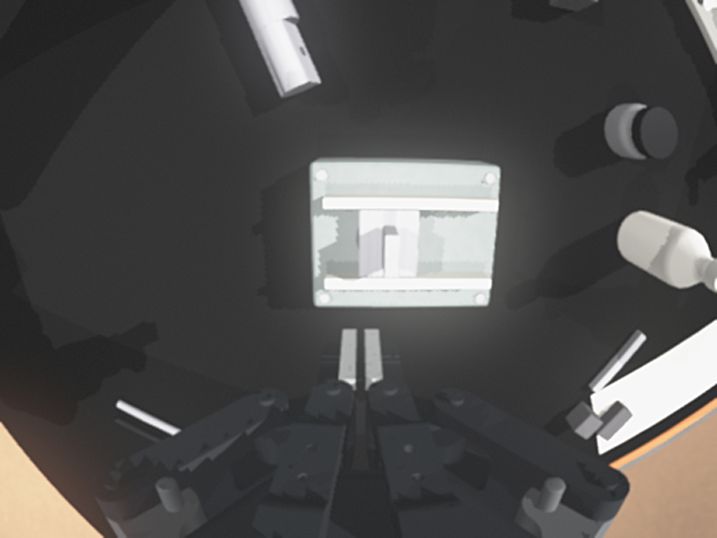

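>>> step_arm(motion=[{"travel":[0,-1.1,2],"yaw":0},{"travel":[0,-1.1,6],"yaw":0},{"travel":[0,-1.1,10],"yaw":0},{"travel":[0,-1.1,13],"yaw":0},{"travel":[0,-1.1,14.4],"yaw":0},{"travel":[0,-1.1,14.4],"yaw":0},{"travel":[0,-1.1,14.4],"yaw":0}])

```text
time: 17.28
tcp_pos: [0.5271, -0.2771, 0.0867]
orientation: [-0.678, -3.067, -0.001]
ft_force: [0.6, 0.8, -0.0]
width: 0.0005
gripper_force: 0.0
```

>>> step_arm(motion=[{"travel":[0,0.7,0],"yaw":0},{"travel":[0,1.4,0],"yaw":0},{"travel":[0,2.1,0],"yaw":0},{"travel":[0,2.8,0],"yaw":0},{"travel":[0,3.5,0],"yaw":0},{"travel":[0,4.2,0],"yaw":0},{"travel":[0,4.9,0],"yaw":0},{"travel":[0,4.9,0],"yaw":0}])

```text
time: 17.95
tcp_pos: [0.5482, -0.2325, 0.0867]
orientation: [-0.678, -3.068, -0.0]
ft_force: [0.8, -0.4, 0.5]
width: -0.0002
gripper_force: 0.0
```

>>> step_arm(motion=[{"travel":[0,0.4,0],"yaw":0},{"travel":[0,0.7,0],"yaw":0},{"travel":[0,0.9,0],"yaw":0},{"travel":[0,1.1,0],"yaw":0},{"travel":[0,1.1,0],"yaw":0}])

```text
time: 18.37
tcp_pos: [0.5523, -0.2236, 0.0866]
orientation: [-0.68, -3.067, -0.0]
ft_force: [-0.1, 0.2, -0.0]
width: -0.0002
gripper_force: 0.0
```

```bash
python3 - <<'E' 2>/dev/null
from flat import *
d=snap("wrist");P=cloud(d).reshape(-1,3)
y=np.array([.428,.904,0]);b=np.array([.5365,-.256,0])
A=P[(P[:,2]>.098)&(P[:,2]<.108)&(np.hypot(P[:,0]-.56,P[:,1]+.206)<.03)];t=(A-b)@y;print("tab",len(A),np.percentile(t,[2,50,98]))
go(.5365,-.256,.1,64.5)
E
```

```text
tab 1339 [0.02771029 0.05081094 0.05737614]
t 18.42 tcp [ 0.5523 -0.2237  0.0866] yaxis deg 65.0 z [-0.  0. -1.] F [-0.1 -0.4 -0.1] w 6.556096114873566e-05
travel cm [ 0.07 -3.59 -1.34]
yaw 0.5 or -179.5
```

>>> step_arm(motion=[{"travel":[0,0.15,0],"yaw":0},{"travel":[0,0.3,0],"yaw":0},{"travel":[0,0.3,0],"yaw":0}])

```text
time: 18.67
tcp_pos: [0.5531, -0.2219, 0.0866]
orientation: [-0.68, -3.067, 0.002]
ft_force: [-3.7, -6.8, 0.2]
width: 0.0
gripper_force: 3.9
```

>>> step_arm(motion=[{"travel":[0,-1.5,0],"yaw":0},{"travel":[0.1,-3,0],"yaw":0},{"travel":[0.1,-3.9,0],"yaw":0},{"travel":[0.1,-3.9,1.0],"yaw":0},{"travel":[0.1,-3.9,1.9],"yaw":0},{"travel":[0.1,-3.9,2.1],"yaw":0},{"travel":[0.1,-3.9,2.1],"yaw":0}])

```text
time: 19.25
tcp_pos: [0.5359, -0.2553, 0.0644]
orientation: [-0.679, -3.065, -0.001]
ft_force: [-0.7, 0.6, 2.3]
width: 0.0
gripper_force: 0.8
```

>>> step_arm(motion=[{"travel":[0,0,0.2],"yaw":0},{"travel":[0,0,0.4],"yaw":0},{"travel":[0,0,0.6],"yaw":0},{"travel":[0,0,0.7],"yaw":0},{"travel":[0,0,0.7],"yaw":0},{"travel":[0,0,0.7],"yaw":0}])

```text
time: 19.75
tcp_pos: [0.5365, -0.2557, 0.0591]
orientation: [0.679, 3.066, 0.0]
ft_force: [-0.9, 3.9, 5.2]
width: 0.0001
gripper_force: 2.9
```

>>> step_arm(motion=[{"travel":[0,0,0.1],"yaw":0},{"travel":[0,0,0.1],"yaw":0},{"travel":[0,0,0.1],"yaw":0}])

```text
time: 20.0
tcp_pos: [0.5365, -0.2557, 0.0589]
orientation: [0.679, 3.066, 0.0]
ft_force: [-4.6, 6.5, 14.7]
width: 0.0001
gripper_force: 7.4
```

>>> step_arm(motion=[{"travel":[0,0,-1],"yaw":0},{"travel":[0,0,-3],"yaw":0},{"travel":[0,0,-6],"yaw":0},{"travel":[0,0,-10],"yaw":0},{"travel":[0,0,-14],"yaw":0},{"travel":[0,0,-16],"yaw":0},{"travel":[0,0,-16],"yaw":0},{"travel":[0,0,-16],"yaw":0}])

```text
time: 20.67
tcp_pos: [0.5363, -0.2562, 0.2187]
orientation: [0.679, 3.065, -0.001]
ft_force: [0.4, 0.1, -0.3]
width: 0.0
gripper_force: 0.0
```

```bash
python3 - <<'E' 2>/dev/null
from flat import *
d=snap("wrist");P=cloud(d).reshape(-1,3)
y=np.array([.428,.904,0]);b=np.array([.5365,-.256,0])
A=P[(P[:,2]>.098)&(P[:,2]<.108)&(np.hypot(P[:,0]-.56,P[:,1]+.206)<.03)];t=(A-b)@y;print("tab",len(A),np.percentile(t,[2,50,98]))
A=P[np.hypot(P[:,0]-b[0],P[:,1]-b[1])<.01];print("button z",len(A),np.median(A[:,2]))
print(manip.read_state()["time"])
# shaft flat via top camera
P=cloud(snap("top")).reshape(-1,3)-C;t,yy,z=P@w,P@n,P[:,2];k=(t>.083)&(t<.112)&(abs(yy+.002)<.009)&(abs(z)<.02)
print("flat",k.sum(),np.median(z[k]),np.degrees(np.arctan(np.polyfit(yy[k],z[k],1)[0])))
E
```

```text
tab 374 [0.0493213  0.05337752 0.05865322]
button z 1163 0.2573049071464587
20.7167
flat 68 0.007089575382351054 -1.6755086802633015
```

Button bottomed (14.7 N), catch open, flat level; handing in.

```bash
python3 -c "
from workcell import manip
print(manip.close_job())"
```

```text
the job is handed in; nothing more can be done
None
```

The job is handed in at about 21 s of the 70 s allowed; no verdict came back. My last readings put the shaft released in its V-blocks with the flat within about 2° of up and the catch open about 54 mm. The button was pressed to its stop and the arm then lifted clear. I did not confirm from the camera that the button came back out.

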